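# Hang the bottle caddy level on the stand's peg

## Robot

A 6-joint arm with a two-finger parallel gripper is mounted at the origin on the work surface. World frame = base frame: x ahead of the robot, y to its left, z up, the work surface at z = 0. Lengths are in m, angles in rad, forces in N, time in s.
With the tool pointing down it reaches from about 0.4 to 0.925 m from the base axis. Payload 12.5 kg.
Tool frame: the origin (TCP) lies on the centre line of the jaws, within the pads' length; the fingertips stand 11 mm ahead of it and the grasp point (between the pads) lies 8 mm behind it; z points along the fingers, y is the line along which they close (so a half turn about z gives the same grasp; the last joint's range is limited). The gripper opens to 95 mm and grips with 3 to 60 N. Pads are 20 mm wide; open, the fingers measure 119 mm over their backs; the gripper's body (75 mm by 180 mm) begins 59 mm behind the grasp point.
Start: joints at [-1.226, 0.491, 1.559, -0, 1.092, -0.106], TCP at [0.272, -0.563, 0.226] pointing down, gripper open.
Joint ranges: [-3.1, 3.1], [-0.84, 2.19], [0.05, 2.79], [-1.13, 4.28], [0.06, 2.93], [-2.69, 2.69]. Speed limits (rad/s): [2.22, 2.22, 2.79, 3.14, 3.14, 3.14].

## Interface

Orientations are given as a unit quaternion [x, y, z, w].
In Python, from bench import ctrl gives the robot as it stands. The module is installed in compiled form; this text tells all that it offers.
- The arm moves only by the tool servo_tool, never from a script. Its argument "series" is a list of rows, each a list of 3 entries, a list of its own where there are three numbers: the shift along the tool's x, y, z normalised to -1 to 1, where 1 is 0.15 m, then the turn, a rotation vector about the tool's x, y, z normalised to -1 to 1, where 1 is 180 degrees, then the opening, from 0 (shut) to 1 (fully open). In form: [[[x, y, z], [wx, wy, wz], claw], ...]. A call has exactly 10 rows; each row is the pose to reach, as a shift and turn from the pose commanded when the call began, along the tool's axes at that moment, turning the shorter way round; what a row does not reach only later rows make up. A row lasts 1/8 s, in which the tool goes at most 62.5 mm and 10.7 degrees, less where a joint would pass 70% of its speed; a pose out of reach is approached as far as the arm can. A call with a number of a shift or a turn outside -1 to 1 is refused whole. A call with a gripper value outside its range is refused whole. The fingers move at their own pace and stop on an object; "grip_force" is the grip in N (left out, the last holds). Time passes only in rows, so rows that repeat a pose let the fingers close, or fill a call up. It gives the time, the measured TCP pose, the force, the opening and the grip force at its end, in the units of the state.
- ctrl.sense(): the state, without advancing time (a new reading comes with each control period).
- ctrl.grab_frame(name): name is "side" or "top" or "wrist"; returns (picture, depth): 400x640x3 uint8, blue, green, red; 400x640 float32, m along the optical axis (not along the pixel's ray), 0 where there is no reading.
- ctrl.camera_params(name): a dict with "fx", "fy", "cx", "cy" (pixels), "position" and "orientation" of the camera in the world; the wrist camera has in their place "hand_eye" (4x4, takes a point from camera to tool coordinates, whose origin is the TCP and whose axes are the flange's). Camera axes: x right, y up, looking along -z (the intrinsics and any distortion apply to the point x, -y, -z); pixel columns grow to the right and rows downward; lengths in m; the calibration is good to about 2 mm. The wrist camera is an equidistant fisheye: a pixel r from the principal point sees the ray r / f radians off the axis. A picture is of the moment at which its call begins: read the wrist's pose just before it. camera_params takes no time and is no camera call.
- ctrl.close_job(): hands the job in; it is judged then, once.
The state is a dict: "time": time; "q": joint angles; "qd": joint speeds; "joint_torque": joint torques, N m; "tcp_pos": TCP position; "tcp_rot": TCP orientation; "force": force on the tool from outside, world axes, zero at the start; "ft_torque": the same for the moment, N m; "gripper_width": opening from 0.0 (shut) to 1.0 (fully open); "finger_force": force on a finger pad.
Only numpy, scipy, OpenCV 4.12 (cv2) and the standard library are available. Lean on these libraries where they do the work, as an engineer would, in place of code of your own. Each camera call takes 0.05 s, during which the arm holds its last target. There are 200 camera calls.

## Task

Pick up the white bottle caddy, with its three sauce bottles still in it, and hang it on the steel peg of the stand by the one of its five holes that makes it hang level. Slide it gently along the peg until you feel its plate meet the blue stop sleeve, keep a light but definite push on the sleeve for about a second, then let the caddy down onto the peg and let go, leaving it hanging level. Do not ram the stand or the sleeve, and leave the pear, mug, bowl and board alone.

Things in the scene. Friction and masses are not known exactly. Their poses are not given: they have to be found in the camera images.
- caddy: White plastic bottle caddy, 200 g empty, balanced about its middle. Origin: centre of underside; x across its 54 mm depth, y along its 158 mm length, z up; symmetric both ways. Tray 32 mm high, walls and floor 4 mm, three pockets at y = -50, 0, 50 mm. On two end uprights an upright plate, 5 mm thick in x (centred), 154 mm long, z = 92 to 158 mm: grip its top edge from above
- hole_row (a point): centre of the middle one of five round holes, 13 mm diameter, through the caddy's upright plate along x; at mid-thickness of the plate, 108 mm above the caddy's underside; axes as the caddy's. The holes lie at y = -48, -24, 0, 24 and 48 mm at this height. Hung level, the underside is about 55 mm above the counter
- full_bottle: full sauce bottle, brick-red with a red cap, 300 g, 41 mm diameter, 75 mm tall, upright in one of the caddy's pockets (which one varies); origin at the centre of its underside
- empty_bottle_a: empty milky-clear sauce bottle with orange cap, 30 g, same size, in another pocket; origin at the centre of its underside
- empty_bottle_b: second empty milky-clear sauce bottle with orange cap, 30 g, same size, in the remaining pocket; origin at the centre of its underside
- hook: fixed dark steel stand, origin under the centre of its base (100 x 100 x 12 mm), z up; a 14 mm post up to 172 mm at its centre; a rigid level steel peg, 9 mm diameter, axis 165 mm above the counter, runs from the post along the stand's -x (roughly towards the robot) to a tip 115 mm from the post's axis
- peg_tip (a point): tip of the peg, on its axis; axes as the stand's (the peg points along -x); the last 7 mm taper to 4 mm diameter
- board: fixed white chopping board, 220 x 260 x 15 mm, origin under its centre
- pear: loose brown pear standing on the board, 74 mm diameter, 67 mm tall without its stalk, origin at its underside
- mug: loose blue mug, 76 mm diameter, 85 mm tall, handle on its +y side, origin under its centre
- bowl: loose white bowl, 120 mm diameter, 55 mm tall, origin under its centre
- stop: black housing on the peg next to the post (26 mm diameter, from 7 to 37 mm from the post's axis), with the blue stop sleeve, 22 mm diameter, sticking out of it around the peg; stiff. Where the sleeve's end is set varies, 40 to 70 mm from the post's axis, and is NOT measured: find it by feel. Origin of this entry: on the peg's axis at the housing's front face, axes as the stand's

How it is judged:
By the outcome, as a careful person would: the job done as asked, in the order asked, and still so for the second after the job is handed in, with the robot touching nothing.
It also fails if it takes over 72 s, if anything falls off the work surface, if the arm or the gripper's body presses on something with over 40 N, if the wrist force passes 120 N, or if a joint passes its speed limit or range.

## Working session

There is one attempt and no reset: what is moved stays moved. The work goes in short steps, Python scripts to look and compute and a tool call to move; the robot and the scene stay as the last step left them, time stands still between calls to the robot, and variables do not carry over. Pictures are saved under pics/ and viewed, at most 10 in all, crops included, and the job is handed in when it is done.

Besides the shell and the picture viewer there is one more tool, called after "Emit:" by a JSON object that holds its "op" and its "data", one argument or row to a line. servo_tool: Moves the arm, as the interface text tells. Its arguments: {"type":"object","properties":{"series":{"type":"array","items":{"type":"array"}},"grip_force":{"type":"number"}},"required":["series"]}

```bash
mkdir -p pics
cat > h.py <<'E'
import numpy as np, cv2
from scipy.spatial.transform import Rotation as R
from bench import ctrl
def look(n,tag):
    s=ctrl.sense(); im,d=ctrl.grab_frame(n); cv2.imwrite(f'pics/{tag}.png',im); np.savez(f'{tag}.npz',im=im,d=d,p=s['tcp_pos'],r=s['tcp_rot']); return im,d
def px(n,tag,u,v,z=None,depth=None):
    """world point of pixel; on plane z, or by depth"""
    c=ctrl.camera_params(n); f=np.load(tag+'.npz')
    x=(u-c['cx'])/c['fx']; y=(v-c['cy'])/c['fy']
    if n=='wrist':
        r=np.hypot(x,y); k=np.sin(r)/max(r,1e-9); ray=np.array([x*k,-y*k,-np.cos(r)])
        H=np.array(c['hand_eye']); Rt=R.from_quat(f['r']).as_matrix(); o=Rt@H[:3,3]+f['p']; M=Rt@H[:3,:3]
    else:
        ray=np.array([x,-y,-1.]); o=np.array(c['position']); q=np.array(c['orientation']); M=R.from_quat(q).as_matrix() if q.size==4 else q
    w=M@ray
    if z is not None: return o+w*(z-o[2])/w[2]
    dd=f['d'][int(round(v)),int(round(u))] if depth is None else depth
    return o+w*dd/(-ray[2])
E
python3 - <<'E'
from h import *
for n in('top','side'):
    look(n,n+'1'); print(ctrl.camera_params(n))
print(ctrl.camera_params('wrist')); print(ctrl.sense())
E
```

```text
{'fx': 400.5892651707686, 'fy': 400.5892651707686, 'cx': 322.78857388719194, 'cy': 197.63323888546367, 'position': array([0.39917302, 0.07068644, 1.09733627]), 'orientation': array([-0.05915619,  0.05630612,  0.71096238, -0.69847166])}
{'fx': 386.0595403235049, 'fy': 386.0595403235049, 'cx': 318.2512508818662, 'cy': 197.13369016881225, 'position': array([ 0.39416311, -0.66988568,  0.58481161]), 'orientation': array([ 0.49065359, -0.04616669, -0.1052091 ,  0.86374692])}
{'fx': 309.70691628693146, 'fy': 309.70691628693146, 'cx': 320.17192238355386, 'cy': 196.30675068884833, 'hand_eye': array([[-4.31763594e-04,  9.70940746e-01,  2.39319622e-01,
         6.52794685e-02],
       [ 9.99999894e-01,  4.57782381e-04, -5.31340380e-05,
        -6.60327063e-04],
       [-1.61146309e-04,  2.39319574e-01, -9.70940840e-01,
        -1.58456573e-01],
       [ 0.00000000e+00,  0.00000000e+00,  0.00000000e+00,
         1.00000000e+00]])}
{'time': 0.1, 'q': array([-1.22560803e+00,  4.91518384e-01,  1.55938204e+00, -1.53571378e-05,
        1.09166650e+00, -1.05607197e-01]), 'qd': array([ 5.56925330e-04, -1.39680133e-03, -6.63798911e-04,  1.10585337e-03,
        2.49575224e-06,  9.89862450e-04]), 'joint_torque': array([ 2.84202877e-03, -6.13625336e+01, -2.58605111e+01,  6.94022002e-02,
        4.70105815e-02, -4.15643490e-05]), 'tcp_pos': array([ 0.27224895, -0.56237502,  0.22511053]), 'tcp_rot': array([ 9.74704382e-01,  2.23497494e-01, -6.49779419e-05, -4.82828638e-04]), 'force': array([-0.61974583,  0.17845227,  0.08287511]), 'ft_torque': array([0.01954463, 0.02788761, 0.00449149]), 'finger_force': 0.0, 'gripper_width': 0.9982594571487353}
```

View pics/top1.png

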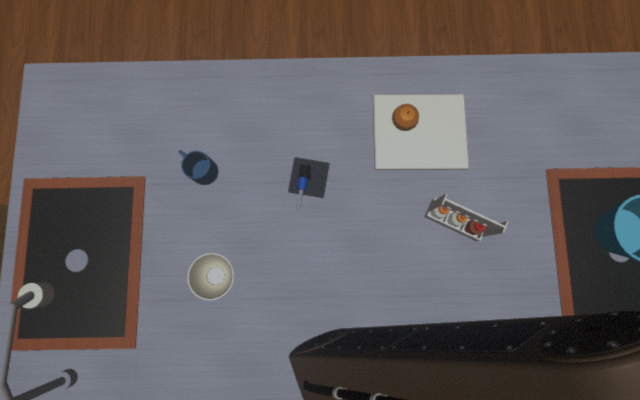

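View pics/side1.png

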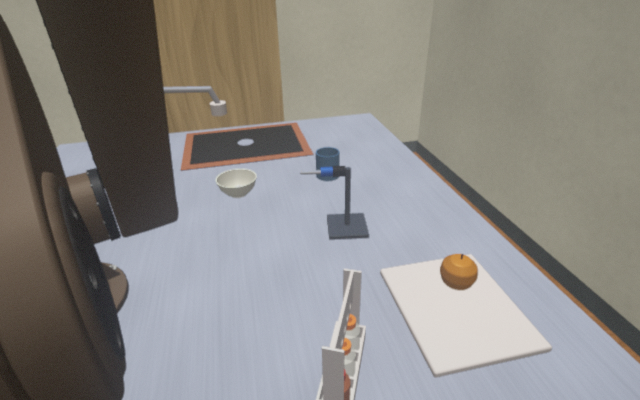

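The top view shows the stand base around (309,177) with the peg tip near (299,207). The caddy's plate runs roughly (447,197) to (505,225), and the red full bottle is at the right (-y) end, near (478,228). I'll enlarge both areas.

Run:
```python
from h import *
im=cv2.imread('pics/top1.png')
a=cv2.resize(im[185:245,420:515],None,fx=8,fy=8,interpolation=3)[:, :]
b=cv2.resize(im[150:215,280:340],None,fx=8,fy=8,interpolation=3)
cv2.imwrite('pics/ca.png',cv2.resize(a,(760,480))); 
c=np.zeros((520,480,3),np.uint8); c[:]=b; cv2.imwrite('pics/cb.png',c)
for u,v in[(447,197),(505,225),(478,228),(459,219),(443,212)]: print(u,v,px('top','top1',u,v))
for u,v in[(309,177),(299,207),(303,170),(304,183)]: print(u,v,px('top','top1',u,v))
```

```text
447 197 [ 0.5755252  -0.27039769  0.00123278]
505 225 [ 0.48135833 -0.35281185  0.15803923]
478 228 [ 0.48246781 -0.32220299  0.07160927]
459 219 [ 0.50655627 -0.27576961  0.07045579]
443 212 [ 0.52539633 -0.23588639  0.07053508]
309 177 [0.63143909 0.10979825 0.03664715]
299 207 [0.53121796 0.12920536 0.1683078 ]
303 170 [0.61695407 0.11837208 0.18065773]
304 183 [0.58741021 0.11671748 0.17277883]
```

View pics/ca.png

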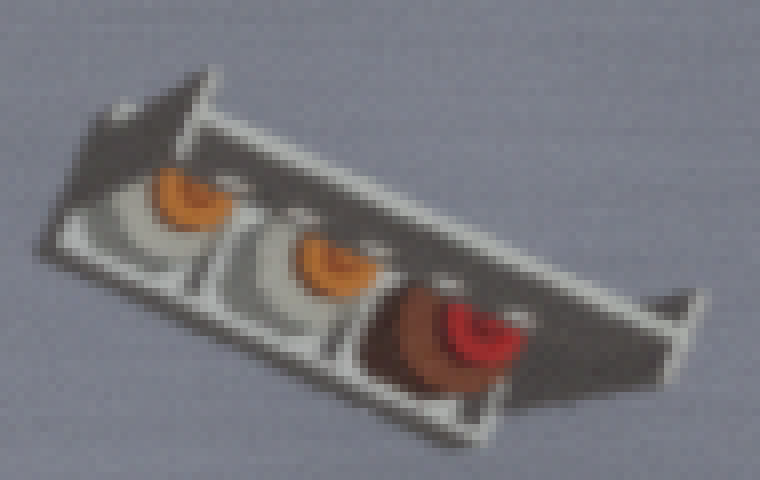

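View pics/cb.png

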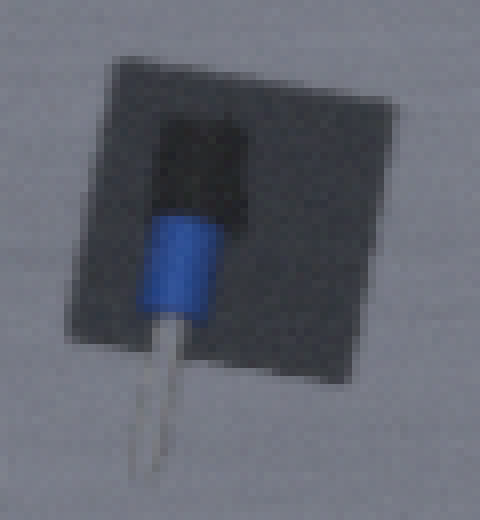

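The crops show the plate's top edge from about (445,199.7) to (505.5,226). The base corners are at about (294.8,157.8), (329.4,162.9), (323.5,197.8) and (288.8,192.5), and the peg tip is near (298.1,209). The load's centre of mass sits 24 mm towards the red bottle, so I want the second hole from the red end.

Run:
```python
from h import *
P=lambda u,v,z:px('top','top1',u,v,z)
L=P(420+207/8,185+122/8,.158);Rr=P(420+672/8,185+325/8,.158)
print('plate',L,Rr,np.linalg.norm(L-Rr)); d=(L-Rr)[:2]; d/=np.linalg.norm(d); print('yaw of red->empty dir',np.arctan2(d[1],d[0]), 'mid',(L+Rr)/2)
# depth-based plate top fit
f=np.load('top1.npz');pts=[]
for v in range(190,235):
  for u in range(435,515):
    p=px('top','top1',u,v)
    if .145<p[2]<.17: pts.append(p)
pts=np.array(pts); c=pts.mean(0); U,S,V=np.linalg.svd(pts[:,:2]-c[:2]); t=(pts[:,:2]-c[:2])@V[0]; print('fit',len(pts),c,V[0],t.min(),t.max())
C=[P(280+u/8,150+v/8,.012) for u,v in[(118,62),(395,103),(348,382),(70,340)]]; print(np.mean(C,0),[np.linalg.norm(C[i]-C[i-1]) for i in range(4)])
e=(C[0]-C[3]+C[1]-C[2])[:2]; print('peg yaw base',np.arctan2(e[1],e[0]))
a=P(280+145/8,150+475/8,.165);b=P(280+172/8,150+320/8,.165);print('tip,sleeve',a,b,np.arctan2(*(b-a)[1::-1]))
for u,v in[(210,277),(199,167)]: print(px('top','top1',u,v))
```

```text
plate [ 0.54255105 -0.21842566  0.158     ] [ 0.47993745 -0.35035825  0.158     ] 0.14603654130559512
yaw of red->empty dir 1.1276843355163404 mid [ 0.51124425 -0.28439195  0.158     ]Traceback (most recent call last):
  File "<stdin>", line 9, in <module>
  File "h.py", line 8, in px
    c=ctrl.camera_params(n); f=np.load(tag+'.npz')
ValueError: time passes only in moves, steps and waits
```

```bash
sed -i "s/^def px/from functools import lru_cache\ncp=lru_cache(None)(ctrl.camera_params)\nld=lru_cache(None)(lambda t:dict(np.load(t+'.npz')))\ndef px/; s/c=ctrl.camera_params(n); f=np.load(tag+'.npz')/c=cp(n); f=ld(tag)/" h.py
python3 - <<'E'
from h import *
P=lambda u,v,z:px('top','top1',u,v,z)
pts=[]
for v in range(190,235):
  for u in range(435,515):
    p=px('top','top1',u,v)
    if .145<p[2]<.17: pts.append(p)
pts=np.array(pts); c=pts.mean(0); U,S,V=np.linalg.svd(pts[:,:2]-c[:2]); t=(pts[:,:2]-c[:2])@V[0]; print('fit',len(pts),c,V[0],t.min(),t.max())
C=[P(280+u/8,150+v/8,.012) for u,v in[(118,62),(395,103),(348,382),(70,340)]]; print(np.mean(C,0),[np.linalg.norm(C[i]-C[i-1]) for i in range(4)])
e=(C[0]-C[3]+C[1]-C[2])[:2]; print('peg yaw base',np.arctan2(e[1],e[0]))
a=P(280+145/8,150+475/8,.165);b=P(280+172/8,150+320/8,.165);print('tip,sleeve',a,b,np.arctan2(*(b-a)[1::-1]))
for u,v in[(210,277),(199,167)]: print(px('top','top1',u,v))
s=ctrl.sense();r=R.from_quat(s['tcp_rot']).as_matrix();print(r)
# target: 100mm above caddy CoM column
d=np.array([np.cos(1.128),np.sin(1.128)]);g=np.r_[np.array([.511,-.284])-.024*d,.27];print('grip',g)
for sg in(1,-1):
  x=np.r_[sg*d,0];z=np.array([0,0,-1.]);T=np.c_[x,np.cross(z,x),z];print(sg,'turn/pi',R.from_matrix(r.T@T).as_rotvec()/np.pi,'shift/.15',r.T@(g-s['tcp_pos'])/.15)
E
```

```text
fit 307 [ 0.51084785 -0.28415842  0.15542674] [-0.446678   -0.89469479] -0.08130727323291831 0.07767743558460583
[0.63516064 0.11047121 0.012     ] [np.float64(0.09975404467603619), np.float64(0.09779225699773794), np.float64(0.09979544965960982), np.float64(0.09679419333234836)]
peg yaw base -0.1773000095734116
tip,sleeve [0.52609416 0.13151174 0.165     ] [0.57220829 0.12318586 0.165     ] -0.17862492795370402
[0.36926653 0.3799355  0.00354231]
[0.67289514 0.41928097 0.00432135]
[[ 9.00097732e-01  4.35687912e-01 -3.42490551e-04]
 [ 4.35688037e-01 -9.00097274e-01  9.12185564e-04]
 [ 8.91534121e-05 -9.70275192e-04 -9.99999525e-01]]
grip [ 0.50071677 -0.30568537  0.27      ]
1 turn/pi [-2.87345073e-04 -1.31861130e-04 -2.15558615e-01] shift/.15 [ 2.11655989 -0.8769903  -0.29822366]
-1 turn/pi [-1.68986939e-04  3.68247750e-04  7.84441289e-01] shift/.15 [ 2.11655989 -0.8769903  -0.29822366]
```

Emit:
{"op": "servo_tool", "data": {
  "series": [
    [[0.2, -0.09, -0.1], [0, 0, -0.02], 1],
    [[0.4, -0.18, -0.2], [0, 0, -0.04], 1],
    [[0.6, -0.26, -0.3], [0, 0, -0.06], 1],
    [[0.8, -0.34, -0.3], [0, 0, -0.08], 1],
    [[1, -0.42, -0.3], [0, 0, -0.1], 1],
    [[1, -0.5, -0.3], [0, 0, -0.12], 1],
    [[1, -0.6, -0.3], [0, 0, -0.15], 1],
    [[1, -0.7, -0.3], [0, 0, -0.17], 1],
    [[1, -0.8, -0.3], [0, 0, -0.19], 1],
    [[1, -0.87, -0.3], [0, 0, -0.213], 1]
  ]
}}

```text
time: 1.35
tcp_pos: [0.3502, -0.3791, 0.2705]
tcp_rot: [0.847, 0.532, -0.0, -0.0]
force: [-0.1, 0.3, -0.4]
gripper_width: 0.999
finger_force: 0.0
```

```bash
cat >> h.py <<'E'
def to(g,yaw,s=None):
    """shift/.15 and turn/pi to bring tool (down, x at yaw) to g"""
    s=s or ctrl.sense(); r=R.from_quat(s['tcp_rot']).as_matrix(); z=np.array([0,0,-1.]); x=np.array([np.cos(yaw),np.sin(yaw),0])
    return np.round(r.T@(np.array(g)-s['tcp_pos'])/.15,3), np.round(R.from_matrix(r.T@np.c_[x,np.cross(z,x),z]).as_rotvec()/np.pi,4)
E
python3 -c "
from h import *
print(to([.5007,-.3057,.27],1.12), ctrl.sense()['tcp_pos'])"
```

```text
(array([0.876, 0.692, 0.003]), array([-0.0002, -0.0001,  0.0007])) [ 0.3501568  -0.37908957  0.27045311]
```

Emit:
{"op": "servo_tool", "data": {
  "series": [
    [[0.18, 0.14, 0], [0, 0, 0], 1],
    [[0.35, 0.28, 0], [0, 0, 0], 1],
    [[0.53, 0.42, 0], [0, 0, 0], 1],
    [[0.7, 0.55, 0], [0, 0, 0], 1],
    [[0.876, 0.692, 0], [0, 0, 0], 1],
    [[0.876, 0.692, 0], [0, 0, 0], 1],
    [[0.876, 0.692, 0], [0, 0, 0], 1],
    [[0.876, 0.692, 0], [0, 0, 0], 1],
    [[0.876, 0.692, 0], [0, 0, 0], 1],
    [[0.876, 0.692, 0], [0, 0, 0], 1]
  ]
}}

```text
time: 2.6
tcp_pos: [0.5009, -0.307, 0.2708]
tcp_rot: [0.847, 0.531, 0.0, 0.0]
force: [-0.5, -0.0, -0.7]
gripper_width: 1.001
finger_force: 0.0
```

```bash
python3 -c "
from h import *
im,d=look('wrist','w1'); cv2.imwrite('pics/w1b.png',cv2.resize(im,(800,500)));print(ctrl.sense()['tcp_pos'])"
```

```text
[ 0.50092656 -0.30692194  0.27074008]
```

View pics/w1b.png

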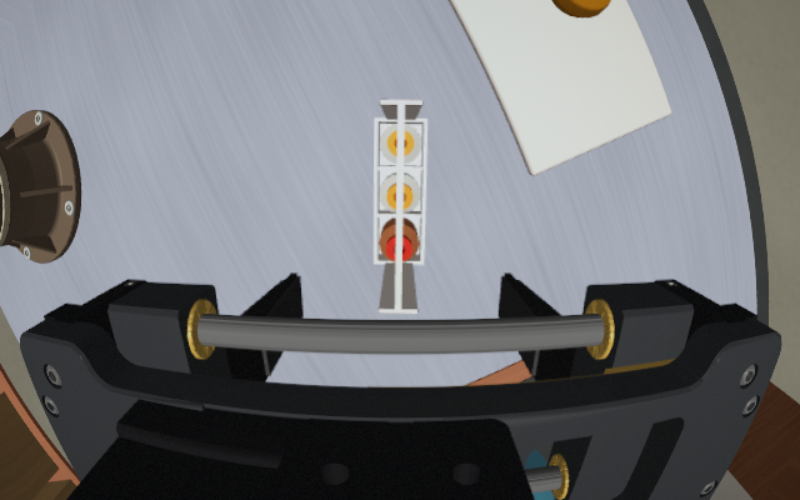

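The wrist view shows the plate edge-on, running from about (401,101) to (399.5,312) in the 800-px picture. It is centred between the fingers, with the red bottle at the near end.

```bash
python3 -c "
from h import *
k=lambda u,v:px('wrist','w1',(u+.5)*.8-.5,(v+.5)*.8-.5,.158)
E=k(401.3,101);N=k(398.8,312.5);print(E,N,np.linalg.norm(E-N));d=(E-N)/np.linalg.norm(E-N);yaw=np.arctan2(d[1],d[0])
g=(E+N)/2-.024*d; g[2]=.141; print(yaw,g); print(to(g,yaw))
pts=[]
for v in range(70,255):
  for u in range(300,340):
    p=px('wrist','w1',u,v)
    if .15<p[2]<.165: pts.append(p)
pts=np.array(pts);print(len(pts),pts.mean(0))
"
```

```text
[ 0.54464456 -0.21495556  0.158     ] [ 0.47516963 -0.35388852  0.158     ] 0.1553355520792112
1.1071000265857693 [ 0.49917292 -0.30588777  0.141     ]
(array([ 0.001, -0.014,  0.865]), array([0.0001, 0.    , 0.004 ]))
1278 [ 0.50954429 -0.28382426  0.15712507]
```

Emit:
{"op": "servo_tool", "data": {
  "series": [
    [[0, -0.014, 0.2], [0, 0, 0.004], 1],
    [[0, -0.014, 0.4], [0, 0, 0.004], 1],
    [[0, -0.014, 0.6], [0, 0, 0.004], 1],
    [[0, -0.014, 0.75], [0, 0, 0.004], 1],
    [[0, -0.014, 0.83], [0, 0, 0.004], 1],
    [[0, -0.014, 0.865], [0, 0, 0.004], 1],
    [[0, -0.014, 0.865], [0, 0, 0.004], 0.5],
    [[0, -0.014, 0.865], [0, 0, 0.004], 0.25],
    [[0, -0.014, 0.865], [0, 0, 0.004], 0.1],
    [[0, -0.014, 0.865], [0, 0, 0.004], 0]
  ],
  "grip_force": 40
}}

```text
time: 3.9
tcp_pos: [0.4994, -0.3059, 0.1412]
tcp_rot: [0.851, 0.526, 0.0, 0.0]
force: [0.1, -0.2, -1.1]
gripper_width: 0.639
finger_force: 0.0
```

Emit:
{"op": "servo_tool", "data": {
  "series": [
    [[0, 0, 0], [0, 0, 0], 0],
    [[0, 0, 0], [0, 0, 0], 0],
    [[0, 0, 0], [0, 0, 0], 0],
    [[0, 0, 0], [0, 0, 0], 0],
    [[0, 0, 0], [0, 0, 0], 0],
    [[0, 0, 0], [0, 0, 0], 0],
    [[0, 0, 0], [0, 0, 0], 0],
    [[0, 0, 0], [0, 0, 0], 0],
    [[0, 0, 0], [0, 0, 0], 0],
    [[0, 0, 0], [0, 0, 0], 0]
  ],
  "grip_force": 40
}}

```text
time: 5.15
tcp_pos: [0.4992, -0.3057, 0.1408]
tcp_rot: [0.851, 0.526, -0.0, -0.0]
force: [-1.2, -0.7, -2.1]
gripper_width: 0.049
finger_force: 40.0
```

```bash
python3 -c "
from h import *
s=ctrl.sense();print(s['tcp_pos'],s['gripper_width']*95,s['force'],s['ft_torque'])
yaw=-.178+np.pi/2
post=np.array([.635,.1105]);ax=np.array([np.cos(-.178),np.sin(-.178)])
hz=s['tcp_pos'][2]-.108
g=np.r_[post-ax*.180,.165+hz]; print(g,to(g,yaw)); print(to(np.r_[s['tcp_pos'][:2],.165+hz],1.111))
"
```

```text
[ 0.49917845 -0.30574824  0.14082765] 4.63212551328421 [-1.15800286 -0.68640343 -2.11038779] [ 0.00106305  0.13526201 -0.08780033]
[0.45784404 0.14237108 0.19782765] (array([ 2.549, -1.582, -0.38 ]), array([-0.0001,  0.    , -0.0908]))
(array([-0.  , -0.  , -0.38]), array([-0.0001,  0.    , -0.0011]))
```

Emit:
{"op": "servo_tool", "data": {
  "series": [
    [[0, 0, -0.04], [0, 0, 0], 0],
    [[0, 0, -0.12], [0, 0, 0], 0],
    [[0, 0, -0.2], [0, 0, 0], 0],
    [[0, 0, -0.28], [0, 0, -0.01], 0],
    [[0.04, -0.05, -0.34], [0, 0, -0.02], 0],
    [[0.12, -0.15, -0.38], [0, 0, -0.03], 0],
    [[0.25, -0.26, -0.38], [0, 0, -0.04], 0],
    [[0.38, -0.38, -0.38], [0, 0, -0.06], 0],
    [[0.48, -0.46, -0.38], [0, 0, -0.08], 0],
    [[0.54, -0.5, -0.38], [0, 0, -0.091], 0]
  ]
}}

```text
time: 6.4
tcp_pos: [0.4681, -0.1986, 0.1981]
tcp_rot: [0.766, 0.643, -0.0, 0.0]
force: [0.3, -0.1, -5.4]
gripper_width: 0.052
finger_force: 40.0
```

```bash
python3 -c "
from h import *
s=ctrl.sense();print(s['tcp_pos'],s['gripper_width']*95,s['force'],s['ft_torque'])
print(to([.44,0,.1978],1.393)); print(to([.448,.144,.1978],1.393))
"
```

```text
[ 0.46807953 -0.19855929  0.19813852] 4.971328267391402 [ 0.26690952 -0.05258136 -5.37304145] [ 0.05467015 -0.11292409 -0.02938263]
(array([ 1.271, -0.414,  0.002]), array([0.0001, 0.    , 0.0011]))
(array([ 2.226e+00, -5.280e-01,  2.000e-03]), array([0.0001, 0.    , 0.0011]))
```

Emit:
{"op": "servo_tool", "data": {
  "series": [
    [[0.05, -0.04, 0], [0, 0, 0], 0],
    [[0.15, -0.12, 0], [0, 0, 0], 0],
    [[0.27, -0.21, 0], [0, 0, 0], 0],
    [[0.4, -0.3, 0], [0, 0, 0], 0],
    [[0.53, -0.37, 0], [0, 0, 0], 0],
    [[0.66, -0.42, 0], [0, 0, 0], 0],
    [[0.78, -0.44, 0], [0, 0, 0], 0],
    [[0.88, -0.45, 0], [0, 0, 0], 0],
    [[0.95, -0.45, 0], [0, 0, 0], 0],
    [[1, -0.45, 0], [0, 0, 0.001], 0]
  ]
}}

```text
time: 7.65
tcp_pos: [0.4287, -0.0397, 0.1979]
tcp_rot: [0.768, 0.641, 0.0, 0.0]
force: [-0.0, -0.0, -5.7]
gripper_width: 0.048
finger_force: 40.0
```

Emit:
{"op": "servo_tool", "data": {
  "series": [
    [[0.1, -0.01, 0], [0, 0, 0], 0],
    [[0.25, -0.02, 0], [0, 0, 0], 0],
    [[0.4, -0.03, 0], [0, 0, 0], 0],
    [[0.55, -0.04, 0], [0, 0, 0], 0],
    [[0.7, -0.05, 0], [0, 0, 0], 0],
    [[0.8, -0.06, 0], [0, 0, 0], 0],
    [[0.9, -0.07, 0], [0, 0, 0], 0],
    [[0.96, -0.08, 0], [0, 0, 0], 0],
    [[1, -0.08, 0], [0, 0, 0], 0],
    [[1, -0.08, 0], [0, 0, 0], 0]
  ]
}}

```text
time: 8.9
tcp_pos: [0.4437, 0.1096, 0.1978]
tcp_rot: [0.768, 0.641, -0.0, 0.0]
force: [0.7, 0.0, -5.3]
gripper_width: 0.051
finger_force: 40.0
```

```bash
python3 -c "
from h import *
s=ctrl.sense();print(s['tcp_pos'],s['gripper_width']*95,s['force'],s['ft_torque'])
print(to([.448,.144,.1978],1.393))
im,d=look('wrist','w2');im2,_=look('side','side2')
c=cv2.resize(im2[120:280,200:440],(750,500),interpolation=3)
cv2.imwrite('pics/w2b.png',cv2.resize(im,(800,500)));cv2.imwrite('pics/s2b.png',c)"
```

```text
[0.44365027 0.1095585  0.19783849] 4.7995943426284375 [ 0.67074493  0.00692838 -5.33183153] [ 0.02867023 -0.10464482  0.05417409]
(array([ 0.231, -0.013,  0.   ]), array([ 0.    ,  0.0001, -0.0008]))
```

View pics/w2b.png

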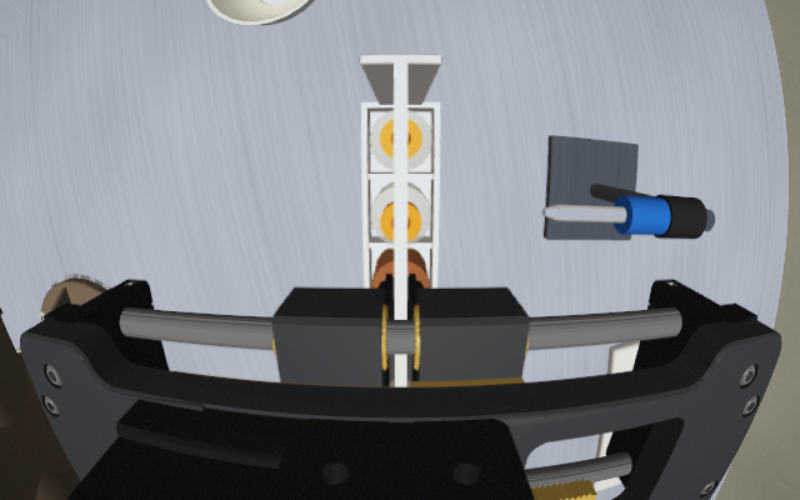

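View pics/s2b.png

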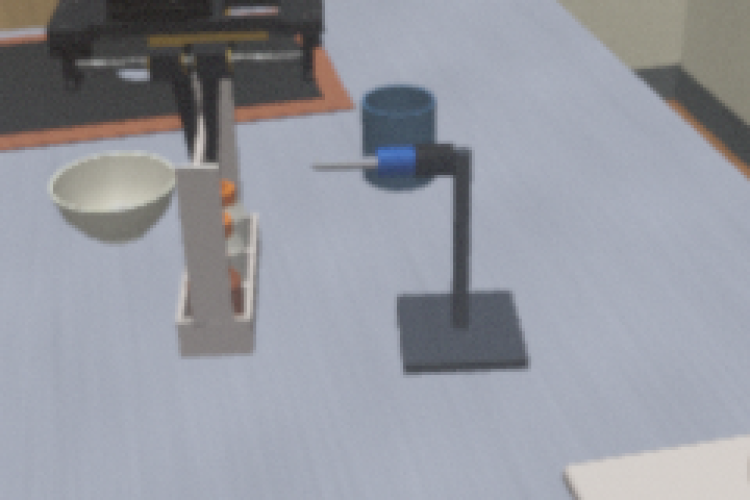

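The wrist view shows the plate still straight in the jaws, with its far end at (400.5,57). The peg's tip is at about (545,212) and meets the sleeve at about (614,213). The side view shows the caddy hanging upright and in front of the peg, with nothing touching.

Run:
```python
from h import *
f=ld('w2');im=f['im'];d=f['d'];r=R.from_quat(f['r']).as_matrix();o=f['p']
T=lambda p:(r.T@(p-o))*1000
k=lambda u,v,z:px('wrist','w2',(u+.5)*.8-.5,(v+.5)*.8-.5,z)
print('far end',T(k(400.5,56,.215)),T(k(361,57,.215)),T(k(440,57,.215)))
# plate top by depth in tool coords
pts=[];peg=[]
for v in range(44,235):
  for u in range(310,332):
    if d[v,u]>0:
      q=T(px('wrist','w2',u,v))
      if abs(q[1])<4 and -25<q[2]<-10: pts.append(q)
pts=np.array(pts);print(len(pts),pts[:,0].min(),pts[:,0].max())
for c in(0,1,2):print(np.polyfit(pts[:,0],pts[:,c],1))
# peg: bright/grey pixels columns 440..490
hsv=cv2.cvtColor(im,cv2.COLOR_BGR2HSV)
for u in range(438,492,4):
  col=d[150:190,u]; zz=[px('wrist','w2',u,v)[2] for v in range(155,186)]
  vs=[v for v,z in zip(range(155,186),zz) if .15<z<.18]
  if vs: 
    m=np.mean(vs); P=px('wrist','w2',u,m,.1665); print(u,min(vs),max(vs),P.round(4),T(P).round(2),max(zz))
```

```text
far end [102.19261762  -1.58096341 -17.17949192] [102.05120923 -15.90842632 -17.18014864] [102.04382181  12.74796901 -17.17878427]
2105 11.108811765338416 102.94874060749815
[1.00000000e+00 7.10481306e-15]
[ 0.00209034 -1.52651903]
[ 6.01988905e-04 -1.66202723e+01]
438 166 173 [0.5242 0.1331 0.1665] [37.58 75.   31.34] 0.16779697891282797
442 165 174 [0.527  0.1327 0.1665] [37.68 77.88 31.34] 0.3562836885615722
446 164 176 [0.5299 0.1318 0.1665] [37.38 80.82 31.34] 0.16961932232764546
450 164 176 [0.5328 0.1314 0.1665] [37.45 83.77 31.34] 0.16976339382176303
454 164 176 [0.5357 0.1309 0.1665] [37.51 86.75 31.34] 0.17085460855832696
458 164 177 [0.5387 0.1301 0.1665] [37.25 89.79 31.34] 0.16931690230315352
462 164 177 [0.5417 0.1296 0.1665] [37.32 92.84 31.34] 0.17010473606915408
466 164 177 [0.5447 0.1291 0.1665] [37.4  95.93 31.34] 0.16982003087073635
470 164 177 [0.5478 0.1284 0.1665] [37.19 99.09 31.34] 0.3562836885615722
474 165 177 [0.5509 0.1278 0.1665] [ 37.22 102.27  31.34] 0.16993988989127148
478 165 177 [0.5541 0.1273 0.1665] [ 37.3  105.49  31.34] 0.16921499833116893
482 165 177 [0.5573 0.1268 0.1665] [ 37.39 108.75  31.34] 0.3562836885615722
486 165 177 [0.5606 0.1263 0.1665] [ 37.48 112.06  31.34] 0.3562836885615722
490 165 177 [0.5639 0.1258 0.1665] [ 37.57 115.43  31.34] 0.16964118033126555
```

Emit:
{"op": "servo_tool", "data": {
  "series": [
    [[0.04, 0, 0], [0, 0, 0], 0],
    [[0.1, 0, 0], [0, 0, 0], 0],
    [[0.17, 0, 0], [0, 0, 0], 0],
    [[0.22, 0.03, 0], [0, 0, 0], 0],
    [[0.247, 0.1, 0], [0, 0, 0], 0],
    [[0.247, 0.19, 0], [0, 0, 0], 0],
    [[0.247, 0.27, 0], [0, 0, 0], 0],
    [[0.247, 0.34, 0], [0, 0, 0], 0],
    [[0.247, 0.38, 0], [0, 0, 0], 0],
    [[0.247, 0.4, 0], [0, 0, 0], 0]
  ]
}}

```text
time: 10.25
tcp_pos: [0.5095, 0.1349, 0.1978]
tcp_rot: [0.768, 0.64, -0.0, -0.0]
force: [0.5, -1.0, -5.6]
gripper_width: 0.052
finger_force: 40.0
```

```bash
python3 -c "
from h import *
s=ctrl.sense();print(s['tcp_pos'],s['gripper_width']*95,s['force'],s['ft_torque'])
im,d=look('wrist','w3');im2,_=look('side','side3');f=ld('w3');r=R.from_quat(f['r']).as_matrix()
T=lambda p:(r.T@(p-f['p']))*1000
a=cv2.resize(im[150:330,260:560],(800,480),interpolation=3); cv2.imwrite('pics/w3b.png',a)
b=cv2.resize(im2[130:230,240:400],(800,500),interpolation=3); cv2.imwrite('pics/s3b.png',b)
ps=[]
for v in range(150,330):
  for u in range(300,560):
    if d[v,u]>0:
      q=px('wrist','w3',u,v)
      if .155<q[2]<.171: ps.append(np.r_[u,v,T(q)])
ps=np.array(ps);print(len(ps))
for b in range(0,120,5):
  m=ps[(ps[:,3]>=b)&(ps[:,3]<b+5)]
  if len(m): print(b,len(m),m.mean(0).round(1),m[:,2].min().round(1),m[:,2].max().round(1))
"
```

```text
[0.50951101 0.13493598 0.19777519] 4.8959066778204905 [ 0.49373414 -0.95943836 -5.59108719] [-0.01047583 -0.03376088  0.0077305 ]
1687
10 19 [344.3 223.5   1.1  14.1  32.4] -1.4 2.9
15 81 [350.1 223.5   1.7  17.7  30.7] -2.9 5.5
20 109 [357.5 223.5   1.9  22.4  30.1] -2.7 5.6
25 109 [365.3 223.5   1.8  27.5  30.1] -3.1 5.7
30 95 [372.8 223.    2.1  32.5  30.1] -2.5 5.6
35 100 [380.4 223.1   2.1  37.5  29.9] -2.1 5.4
40 93 [387.8 222.9   2.1  42.4  29.9] -2.3 5.5
45 98 [395.1 223.    2.   47.4  29.9] -2.5 5.3
50 96 [402.6 223.1   1.8  52.5  29.9] -2.5 5.5
55 91 [409.8 222.9   1.9  57.5  29.9] -2.6 5.5
60 195 [416.3 221.4   2.2  62.6  31.8] -10.5 11.9
65 58 [424.9 212.7   8.8  67.6  29.8] -9.1 12.2
70 55 [431.9 213.7   8.1  72.6  29.6] -9.4 11.8
75 52 [438.5 212.2   9.   77.4  29.9] -8.7 11.9
80 52 [445.4 212.3   8.9  82.5  29.6] -8.8 12.0
85 50 [452.1 212.2   9.   87.6  29.7] -8.9 11.8
90 73 [456.7 213.8   7.4  91.8  30.7] -12.7 13.3
95 38 [465.4 211.8   9.2  97.7  29.1] -12.0 13.2
100 39 [470.7 214.5   7.  102.5  29.6] -12.1 13.2
105 36 [477.5 212.5   8.4 107.8  29.4] -11.7 13.2
110 37 [483.5 212.7   8.3 112.6  29. ] -11.7 13.0
115 38 [488.7 212.5   8.1 117.5  29.6] -11.8 13.6
```

View pics/s3b.png

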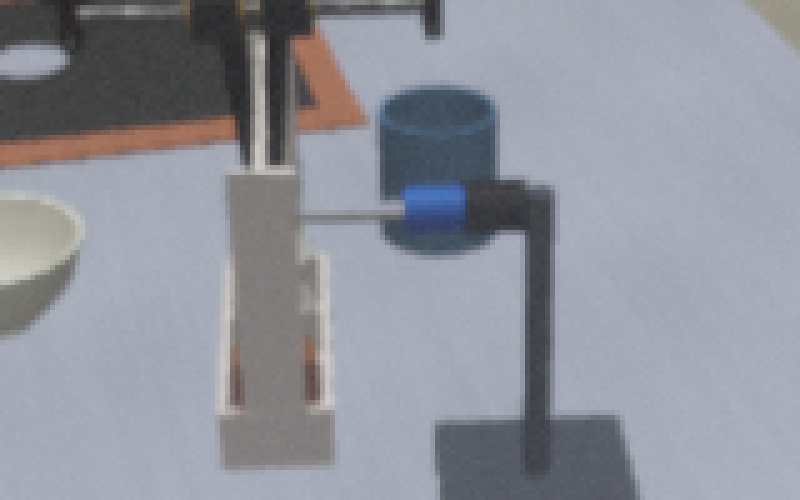

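The side view shows the plate just short of the peg tip, with the peg's axis entering at about hole height near (300,215). I'll insert slowly now and watch the force.

Emit:
{"op": "servo_tool", "data": {
  "series": [
    [[0.003, 0.01, 0], [0, 0, 0], 0],
    [[0.003, 0.025, 0], [0, 0, 0], 0],
    [[0.003, 0.04, 0], [0, 0, 0], 0],
    [[0.003, 0.055, 0], [0, 0, 0], 0],
    [[0.003, 0.07, 0], [0, 0, 0], 0],
    [[0.003, 0.085, 0], [0, 0, 0], 0],
    [[0.003, 0.1, 0], [0, 0, 0], 0],
    [[0.003, 0.11, 0], [0, 0, 0], 0],
    [[0.003, 0.12, 0], [0, 0, 0], 0],
    [[0.003, 0.12, 0], [0, 0, 0], 0]
  ]
}}

```text
time: 11.6
tcp_pos: [0.5271, 0.1323, 0.1978]
tcp_rot: [0.768, 0.64, -0.0, 0.0]
force: [-1.0, -0.9, -5.5]
gripper_width: 0.05
finger_force: 40.0
```

Emit:
{"op": "servo_tool", "data": {
  "series": [
    [[0, 0.007, 0], [0, 0, 0], 0],
    [[0, 0.014, 0], [0, 0, 0], 0],
    [[0, 0.021, 0], [0, 0, 0], 0],
    [[0, 0.028, 0], [0, 0, 0], 0],
    [[0, 0.035, 0], [0, 0, 0], 0],
    [[0, 0.042, 0], [0, 0, 0], 0],
    [[0, 0.049, 0], [0, 0, 0], 0],
    [[0, 0.056, 0], [0, 0, 0], 0],
    [[0, 0.063, 0], [0, 0, 0], 0],
    [[0, 0.067, 0], [0, 0, 0], 0]
  ]
}}

```text
time: 12.85
tcp_pos: [0.537, 0.1305, 0.1979]
tcp_rot: [0.768, 0.64, -0.0, 0.0]
force: [-0.1, 0.3, -5.5]
gripper_width: 0.051
finger_force: 40.0
```

```bash
python3 -c "
from h import *
s=ctrl.sense();print(s['tcp_pos'],s['force'],s['ft_torque'])"
```

```text
[0.53701268 0.13051867 0.1978543 ] [-0.09833228  0.32969454 -5.49049366] [ 0.00692021 -0.06286263 -0.01530803]
```

Emit:
{"op": "servo_tool", "data": {
  "series": [
    [[0, 0.01, 0], [0, 0, 0], 0],
    [[0, 0.025, 0], [0, 0, 0], 0],
    [[0, 0.04, 0], [0, 0, 0], 0],
    [[0, 0.055, 0], [0, 0, 0], 0],
    [[0, 0.07, 0], [0, 0, 0], 0],
    [[0, 0.085, 0], [0, 0, 0], 0],
    [[0, 0.1, 0], [0, 0, 0], 0],
    [[0, 0.115, 0], [0, 0, 0], 0],
    [[0, 0.125, 0], [0, 0, 0], 0],
    [[0, 0.13, 0], [0, 0, 0], 0]
  ]
}}

```text
time: 14.1
tcp_pos: [0.5562, 0.127, 0.1979]
tcp_rot: [0.768, 0.64, -0.0, 0.0]
force: [-0.2, -0.2, -5.5]
gripper_width: 0.051
finger_force: 40.0
```

Emit:
{"op": "servo_tool", "data": {
  "series": [
    [[0, 0.005, 0], [0, 0, 0], 0],
    [[0, 0.01, 0], [0, 0, 0], 0],
    [[0, 0.015, 0], [0, 0, 0], 0],
    [[0, 0.02, 0], [0, 0, 0], 0],
    [[0, 0.025, 0], [0, 0, 0], 0],
    [[0, 0.03, 0], [0, 0, 0], 0],
    [[0, 0.035, 0], [0, 0, 0], 0],
    [[0, 0.04, 0], [0, 0, 0], 0],
    [[0, 0.045, 0], [0, 0, 0], 0],
    [[0, 0.05, 0], [0, 0, 0], 0]
  ]
}}

```text
time: 15.35
tcp_pos: [0.5636, 0.1257, 0.1978]
tcp_rot: [0.768, 0.64, -0.0, 0.0]
force: [0.4, 0.3, -6.1]
gripper_width: 0.053
finger_force: 40.0
```

Emit:
{"op": "servo_tool", "data": {
  "series": [
    [[0, 0.002, 0], [0, 0, 0], 0],
    [[0, 0.004, 0], [0, 0, 0], 0],
    [[0, 0.006, 0], [0, 0, 0], 0],
    [[0, 0.008, 0], [0, 0, 0], 0],
    [[0, 0.01, 0], [0, 0, 0], 0],
    [[0, 0.012, 0], [0, 0, 0], 0],
    [[0, 0.014, 0], [0, 0, 0], 0],
    [[0, 0.016, 0], [0, 0, 0], 0],
    [[0, 0.018, 0], [0, 0, 0], 0],
    [[0, 0.02, 0], [0, 0, 0], 0]
  ]
}}

```text
time: 16.6
tcp_pos: [0.5665, 0.1252, 0.1978]
tcp_rot: [0.768, 0.64, -0.0, 0.0]
force: [-0.3, -0.5, -4.7]
gripper_width: 0.057
finger_force: 40.0
```

Emit:
{"op": "servo_tool", "data": {
  "series": [
    [[0, 0.001, 0], [0, 0, 0], 0],
    [[0, 0.003, 0], [0, 0, 0], 0],
    [[0, 0.004, 0], [0, 0, 0], 0],
    [[0, 0.005, 0], [0, 0, 0], 0],
    [[0, 0.007, 0], [0, 0, 0], 0],
    [[0, 0.008, 0], [0, 0, 0], 0],
    [[0, 0.009, 0], [0, 0, 0], 0],
    [[0, 0.011, 0], [0, 0, 0], 0],
    [[0, 0.012, 0], [0, 0, 0], 0],
    [[0, 0.013, 0], [0, 0, 0], 0]
  ]
}}

```text
time: 17.85
tcp_pos: [0.5684, 0.1248, 0.1979]
tcp_rot: [0.768, 0.64, -0.0, 0.0]
force: [0.3, -0.4, -5.8]
gripper_width: 0.05
finger_force: 40.0
```

Emit:
{"op": "servo_tool", "data": {
  "series": [
    [[0, 0.001, 0], [0, 0, 0], 0],
    [[0, 0.003, 0], [0, 0, 0], 0],
    [[0, 0.004, 0], [0, 0, 0], 0],
    [[0, 0.005, 0], [0, 0, 0], 0],
    [[0, 0.007, 0], [0, 0, 0], 0],
    [[0, 0.008, 0], [0, 0, 0], 0],
    [[0, 0.009, 0], [0, 0, 0], 0],
    [[0, 0.011, 0], [0, 0, 0], 0],
    [[0, 0.012, 0], [0, 0, 0], 0],
    [[0, 0.013, 0], [0, 0, 0], 0]
  ]
}}

```text
time: 19.1
tcp_pos: [0.5703, 0.1244, 0.1978]
tcp_rot: [0.768, 0.64, -0.0, 0.0]
force: [1.1, 0.6, -5.6]
gripper_width: 0.051
finger_force: 40.0
```

Emit:
{"op": "servo_tool", "data": {
  "series": [
    [[0, 0.001, 0], [0, 0, 0], 0],
    [[0, 0.002, 0], [0, 0, 0], 0],
    [[0, 0.003, 0], [0, 0, 0], 0],
    [[0, 0.004, 0], [0, 0, 0], 0],
    [[0, 0.005, 0], [0, 0, 0], 0],
    [[0, 0.006, 0], [0, 0, 0], 0],
    [[0, 0.007, 0], [0, 0, 0], 0],
    [[0, 0.008, 0], [0, 0, 0], 0],
    [[0, 0.008, 0], [0, 0, 0], 0],
    [[0, 0.008, 0], [0, 0, 0], 0]
  ]
}}

```text
time: 20.35
tcp_pos: [0.5709, 0.1243, 0.1978]
tcp_rot: [0.768, 0.64, -0.001, -0.0]
force: [-6.2, -0.4, -2.1]
gripper_width: 0.051
finger_force: 40.0
```

```bash
python3 -c "
from h import *
s=ctrl.sense();print(s['tcp_pos'],s['force'],s['ft_torque'])
im,d=look('wrist','w4');f=ld('w4');r=R.from_quat(f['r']).as_matrix()
T=lambda p:(r.T@(p-f['p']))*1000
h=cv2.cvtColor(im,cv2.COLOR_BGR2HSV);ps=[]
for v in range(150,330):
  for u in range(300,560):
    if d[v,u]>0 and 95<h[v,u,0]<125 and h[v,u,1]>150:
      q=T(px('wrist','w4',u,v))
      if 15<q[2]<50: ps.append(q)
ps=np.array(ps);print(len(ps),np.percentile(ps,[1,50,99],axis=0).round(1))
"
```

```text
[0.57086116 0.12434105 0.19782173] [-6.24680577 -0.35957568 -2.05497267] [ 0.18603556  1.11757091 -0.02632414]
825 [[ 0.1  2.7 21.7]
 [ 6.9 17.2 24.9]
 [11.  28.9 33.3]]
```

Contact: the wrist feels about 6 N along the peg. I'll hold it for a second.

Emit:
{"op": "servo_tool", "data": {
  "series": [
    [[0, 0, 0], [0, 0, 0], 0],
    [[0, 0, 0], [0, 0, 0], 0],
    [[0, 0, 0], [0, 0, 0], 0],
    [[0, 0, 0], [0, 0, 0], 0],
    [[0, 0, 0], [0, 0, 0], 0],
    [[0, 0, 0], [0, 0, 0], 0],
    [[0, 0, 0], [0, 0, 0], 0],
    [[0, 0, 0], [0, 0, 0], 0],
    [[0, 0, 0], [0, 0, 0], 0],
    [[0, 0, 0], [0, 0, 0], 0]
  ]
}}

```text
time: 21.65
tcp_pos: [0.5709, 0.1243, 0.1978]
tcp_rot: [0.768, 0.64, -0.001, -0.0]
force: [-5.7, 1.2, -1.4]
gripper_width: 0.053
finger_force: 40.0
```

Emit:
{"op": "servo_tool", "data": {
  "series": [
    [[0, -0.003, 0], [0, 0, 0], 0],
    [[0, -0.005, 0], [0, 0, 0], 0],
    [[0, -0.005, 0.002], [0, 0, 0], 0],
    [[0, -0.005, 0.004], [0, 0, 0], 0],
    [[0, -0.005, 0.006], [0, 0, 0], 0],
    [[0, -0.005, 0.008], [0, 0, 0], 0],
    [[0, -0.005, 0.01], [0, 0, 0], 0],
    [[0, -0.005, 0.011], [0, 0, 0], 0],
    [[0, -0.005, 0.011], [0, 0, 0], 0],
    [[0, -0.005, 0.011], [0, 0, 0], 0]
  ]
}}

```text
time: 22.9
tcp_pos: [0.5708, 0.1243, 0.1962]
tcp_rot: [0.768, 0.64, 0.0, 0.0]
force: [-2.2, 0.6, -4.1]
gripper_width: 0.052
finger_force: 40.0
```

```bash
python3 -c "
from h import *
s=ctrl.sense();print(s['tcp_pos'],s['force'],s['ft_torque'])"
```

```text
[0.57077595 0.1243467  0.19618532] [-2.16018326  0.59740885 -4.06358841] [0.02758779 0.36982931 0.02641915]
```

Emit:
{"op": "servo_tool", "data": {
  "series": [
    [[0, -0.002, 0], [0, 0, 0], 0],
    [[0, -0.003, 0.001], [0, 0, 0], 0],
    [[0, -0.003, 0.002], [0, 0, 0], 0],
    [[0, -0.003, 0.003], [0, 0, 0], 0],
    [[0, -0.003, 0.004], [0, 0, 0], 0],
    [[0, -0.003, 0.005], [0, 0, 0], 0],
    [[0, -0.003, 0.006], [0, 0, 0], 0],
    [[0, -0.003, 0.007], [0, 0, 0], 0],
    [[0, -0.003, 0.007], [0, 0, 0], 0],
    [[0, -0.003, 0.007], [0, 0, 0], 0]
  ]
}}

```text
time: 24.15
tcp_pos: [0.5705, 0.1244, 0.1955]
tcp_rot: [0.768, 0.64, 0.0, 0.0]
force: [-1.1, -0.6, 3.5]
gripper_width: 0.048
finger_force: 40.0
```

Emit:
{"op": "servo_tool", "data": {
  "series": [
    [[0, 0, -0.001], [0, 0, 0], 0],
    [[0, 0, -0.001], [0, 0, 0], 0],
    [[0, 0, -0.001], [0, 0, 0], 0],
    [[0, 0, -0.001], [0, 0, 0], 0.06],
    [[0, 0, -0.001], [0, 0, 0], 0.08],
    [[0, 0, -0.001], [0, 0, 0], 0.1],
    [[0, 0, -0.001], [0, 0, 0], 0.13],
    [[0, 0, -0.001], [0, 0, 0], 0.18],
    [[0, 0, -0.001], [0, 0, 0], 0.24],
    [[0, 0, -0.001], [0, 0, 0], 0.3]
  ],
  "grip_force": 5
}}

```text
time: 25.4
tcp_pos: [0.5703, 0.1244, 0.1953]
tcp_rot: [0.768, 0.64, -0.0, 0.0]
force: [0.5, 1.0, -0.7]
gripper_width: 0.281
finger_force: 0.0
```

Emit:
{"op": "servo_tool", "data": {
  "series": [
    [[0, 0, 0], [0, 0, 0], 0.3],
    [[0, 0, 0], [0, 0, 0], 0.3],
    [[0, 0, -0.03], [0, 0, 0], 0.3],
    [[0, 0, -0.08], [0, 0, 0], 0.3],
    [[0, 0, -0.16], [0, 0, 0], 0.3],
    [[0, 0, -0.26], [0, 0, 0], 0.3],
    [[0, 0, -0.36], [0, 0, 0], 0.3],
    [[0, 0, -0.48], [0, 0, 0], 0.3],
    [[0, 0, -0.6], [0, 0, 0], 0.3],
    [[0, 0, -0.7], [0, 0, 0], 0.3]
  ]
}}

```text
time: 26.65
tcp_pos: [0.5703, 0.1245, 0.3018]
tcp_rot: [0.768, 0.64, 0.0, 0.0]
force: [-0.7, -0.5, -0.2]
gripper_width: 0.3
finger_force: 0.0
```

```bash
python3 -c "
from h import *
im,d=look('wrist','w5');im2,_=look('side','side5')
b=cv2.resize(im2[120:240,240:400],(666,500),interpolation=3); cv2.imwrite('pics/s5b.png',b)
f=ld('w5');ps=[]
for v in range(20,330):
  for u in range(300,345):
    if d[v,u]>0:
      q=px('wrist','w5',u,v)
      if .195<q[2]<.23: ps.append(q)
ps=np.array(ps);ax=np.array([np.cos(1.393),np.sin(1.393)]);t=ps[:,:2]@ax;print(len(ps),t.min(),t.max(),'tilt deg',np.degrees(np.polyfit(t,ps[:,2],1)[0]),ps.mean(0))
s=ctrl.sense();print(s['time'],s['force'],s['gripper_width'])
"
```

```text
1465 0.17237442679936643 0.32809858216861043 tilt deg 0.3220727424901974 [0.5748668  0.15666872 0.20993333]
26.75 [-0.04515384 -0.20810663 -0.33818824] 0.30021898035131506
```

View pics/s5b.png

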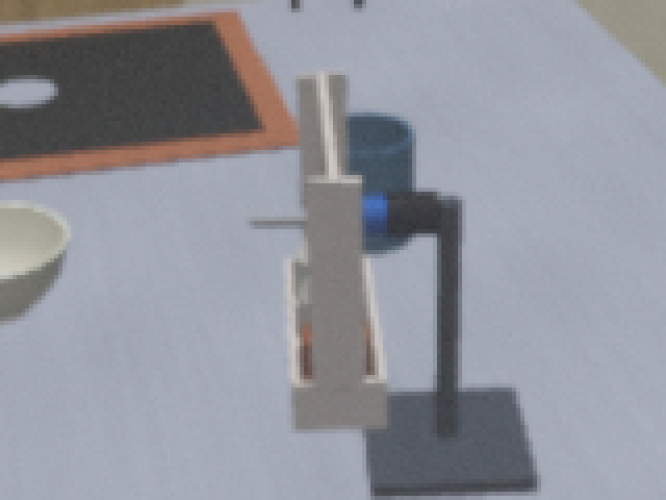

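The caddy hangs on the peg close to the sleeve and tilts only 0.3°, with the peg tip sticking out at (250,222) and the gripper clear above. I'll wait one move, check it has settled, then hand in.

Emit:
{"op": "servo_tool", "data": {
  "series": [
    [[0, 0, -0.05], [0, 0, 0], 0.3],
    [[0, 0, -0.1], [0, 0, 0], 0.3],
    [[0, 0, -0.15], [0, 0, 0], 0.3],
    [[0, 0, -0.2], [0, 0, 0], 0.3],
    [[0, 0, -0.2], [0, 0, 0], 0.3],
    [[0, 0, -0.2], [0, 0, 0], 0.3],
    [[0, 0, -0.2], [0, 0, 0], 0.3],
    [[0, 0, -0.2], [0, 0, 0], 0.3],
    [[0, 0, -0.2], [0, 0, 0], 0.3],
    [[0, 0, -0.2], [0, 0, 0], 0.3]
  ]
}}

```text
time: 28.0
tcp_pos: [0.5703, 0.1244, 0.3303]
tcp_rot: [0.768, 0.64, -0.0, 0.0]
force: [0.5, -0.4, -0.1]
gripper_width: 0.301
finger_force: 0.0
```

```bash
python3 -c "
from h import *
im,d=look('wrist','w6')
ps=[]
for v in range(20,330):
  for u in range(300,345):
    if d[v,u]>0:
      q=px('wrist','w6',u,v)
      if .195<q[2]<.23: ps.append(q)
ps=np.array(ps);ax=np.array([np.cos(1.393),np.sin(1.393)]);t=ps[:,:2]@ax;m=np.degrees(np.polyfit(t,ps[:,2],1)[0]);print(m,ps.mean(0))
if abs(m)<1.5: print(ctrl.close_job())
"
```

```text
-0.2867823645763015 [0.5729563  0.14700844 0.21027536]
the job is handed in; nothing more can be done
None
```

The caddy, with its three bottles, hangs level (within about 0.3°) on the peg by the second hole from the red-bottle end; I pressed it on the blue sleeve at about 6 N for just over a second, lowered it, let go, and handed the job in at about 28 s.

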